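# Let down and re-prop a ratchet display easel

## Robot

A 6-joint arm with a two-finger parallel gripper is mounted at the origin on a cart in front of the work surface, level with it; the furniture and walls round the work are solid. World frame = base frame: x ahead of the robot, y to its left, z up, the work surface at z = 0. Lengths are in m, angles in rad, forces in N, time in s.
With the tool pointing down it reaches from about 0.375 to 0.9 m from the base axis. Payload 3.1 kg.
Tool frame: the origin (TCP) lies midway between the tips of the shut fingers; the grasp point (between the pads) lies manip.grip_depth behind it (manip.grip_depth is the distance from the TCP to the grasp point, in m); z points along the fingers, y is the direction in which the jaws open and shut (so a half turn about z gives the same grasp; the last joint's range is limited). The gripper opens to 85 mm and grips with 20 to 120 N. Pads are 22 mm wide; open, the fingers measure 114 mm over their backs; the gripper's body (76 mm by 85 mm) begins 54 mm behind the grasp point. The pads swing forward as they close: fully open they stand 13 mm farther back than shut.
Start: joints at [0.982, 0.527, 1.433, -0, 1.181, -0.178], TCP at [0.25, 0.573, 0.231] pointing down, gripper open.
Joint ranges: [-3.08, 3.08], [-0.75, 2.2], [0.22, 2.44], [-1.43, 4.57], [0, 2.65], [-2.85, 2.85]. Speed limits (rad/s): [2.79, 2.79, 3.14, 3.14, 3.14, 3.14].

## Interface

Orientations are given as a unit quaternion [x, y, z, w].
In Python, from station import manip, vision gives the robot as it stands.
- The arm moves only by the shell command python3 -m crank 'ROWS' [FORCE]. ROWS is JSON, a list of rows, each an object with "grip": the closure, from 0 (fully open) to 1 (shut); "offset": the shift along the tool's x, y, z in mm, a list of three; "angular": the turn, a rotation vector about the tool's x, y, z in degrees, a list of three. A call has 1 to 10 rows; each row is the pose to reach, as a shift and turn from the pose commanded when the call began, along the tool's axes at that moment; what a row does not reach only later rows make up. A row lasts 1/10 s, in which the tool goes at most 50 mm and 8.59 degrees, less where a joint would pass 70% of its speed; a pose out of reach is approached as far as the arm can. A call with a gripper value outside its range is refused whole. The fingers move at their own pace and stop on an object; FORCE is the grip in N (left out, the last holds). Time passes only in rows, so rows that repeat a pose let the fingers close. It gives the time, the measured TCP pose, the force and the opening at its end, in the units of the state.
- manip.sense(): the state, without advancing time (a new reading comes with each control period).
- vision.snapshot(name): name is "scene" or "side" or "wrist"; returns a dict with "pixels" (400x640x3 uint8, red, green, blue), "intrinsics" (3x3 intrinsics, pixels), "R" (3x3) and "t" (3): a world point X has camera coordinates R X + t. Camera axes: x right, y down, z forward; pixel columns grow to the right and rows downward; lengths in m; the calibration is good to about 2 mm. A picture is of the moment at which its call begins. There is no depth.
- manip.sign_off(): hands the job in, once; it reports no verdict.
The state is a dict: "t": time; "q": joint angles; "qd": joint speeds; "tau": joint torques, N m; "tcp_pos": TCP position; "tool_rot": TCP orientation; "force": force on the tool from outside, world axes, zero at the start; "ft_torque": the same for the moment, N m; "finger_gap": opening from 0.0 (shut) to 1.0 (fully open).
Only numpy, scipy, OpenCV 4.12 (cv2) and the standard library are available. Lean on these libraries where they do the work, as an engineer would, in place of code of your own. Each camera call takes 0.05 s, during which the arm holds its last target.

## Task

The small wooden display board on the counter is propped up too steeply; its pawl catches it in every notch on the way up and lets go only when the board is lifted past its top notch. Lift the board by its rail past the top until the pawl is thrown clear, lower it by hand without letting it slam until it lies fully flat, then raise it again and leave it resting in its lowest notch. Do not disturb the other things on the counter.

Things in the scene. Friction and masses are not known exactly. Their poses are not given: they have to be found in the camera images.
- easel: The easel, fixed to the counter: wooden base 148 x 118 x 12 mm, two posts carrying a hinged light wooden board. Origin on the counter below the hinge line; z up, y along the hinge, -x from the hinge to the lifting rail (roughly towards the robot). From the hinge, base and 102 mm front posts reach 114 mm towards the free edge and 34 mm the other way; the ratchet lies between them.
- easel_hinge (a point): Middle of the hinge line, 100 mm above the counter. The board reaches 155 mm from here, is 150 mm wide and 12 mm thick, and its mid-plane lies 8 mm above the hinge line when flat. With its rail about 0.35 kg (varies), damped hinge: 2 to 3 N at the rail lifts it slowly.
- easel_board (a joint): Board angle in rad: 0 = flat, grows as the lifting rail rises; stop at 1.40. Rests at about 0.31 in the lowest notch, 0.61 in the middle, 0.90 in the top one; lift 0.04 to 0.15 beyond and lower again to settle in a notch. The pawl is thrown clear between 1.08 and 1.2; the board then falls if let go, and coming down below 0.05 sets the pawl again.
- easel_pawl (a joint): Lean of the weighted pawl under the board, rad; it topples either way from 0 = upright. +0.15 to +0.30: leaning on the pins, set to catch the board. -0.50: thrown clear, the board can be lowered. It goes to -0.5 as the board is lifted past the top, and is pushed back to about +0.24 as the board comes down flat.
- gift_box_mid (a point): Bystander: small wrapped gift box, 64 x 64 x 56 mm; point at half its height. Leave it alone.
- cocoa_tin_mid (a point): Bystander: round cocoa tin with a lid, 68 mm across, 91 mm tall; point at half its height. Leave it alone.
- stamp_mid (a point): Bystander: wooden date stamp with a turned handle, 30 x 50 mm foot, 68 mm tall; point at half its height. Leave it alone.
- tape_mid (a point): Bystander: roll of tape lying flat, 77 mm across, 19 mm thick; point at half its height. Leave it alone.
- mallet_mid (a point): Bystander: beech mallet lying on the counter, 189 mm long, head 68 x 38 mm (the point lies on the handle, half-way along the tool); point at half its height. Leave it alone.
- lift_rail (a point): Centre of the steel lifting rail: a round bar 10 mm thick, 76 mm long, along the middle of the board's free end, 190 mm from the hinge and in line with the board's mid-plane, joined to it by two 8 mm arms 33 mm either side of the centre. Open gap of 30 mm between rail and board. Lift from beneath it or take it from above; even when flat only the counter is below, 108 mm down.

How it is judged:
On the way, in this order (a step that is already met when the one before it is completed fails the run):
1. the board is lifted past the top notch and the pawl is thrown clear (value of joint easel_board above 1.03 rad and value of joint easel_pawl below -0.3 rad), for 0.1 s.
2. the board lies fully flat and the pawl is set again (value of joint easel_board below 0.04 rad and value of joint easel_pawl above 0.05 rad), for 0.2 s.
At the end, for the whole second after the job is handed in: The board rests, still, in its lowest notch (angle 0.26 to 0.36 rad) with the pawl leaning under the pin (more than +0.1 rad) (value of joint easel_board between 0.26 and 0.36 rad and value of joint easel_pawl above 0.1 rad and velocity of joint easel_board between -0.05 and 0.05 rad/s); the robot touches nothing.
It fails at once if the board slams down flat (faster than 1 rad/s within the last 0.1 rad) (value of joint easel_board below 0.1 rad and velocity of joint easel_board below -1 rad/s).
It fails at once if a bystander is moved by more than 30 mm (distance of any of gift_box_mid, cocoa_tin_mid, stamp_mid, tape_mid, mallet_mid from where it was at the start of the episode above 0.03 m).
It also fails if it takes over 48 s, if anything falls off the work surface, if the arm or the gripper's body presses on something with over 40 N, if the wrist force passes 120 N, or if a joint passes its speed limit or range.

## Working session

There is one attempt and no reset: what is moved stays moved. The work goes in short steps, Python scripts to look and compute and a shell command to move; the robot and the scene stay as the last step left them, time stands still between calls to the robot, and variables do not carry over. Pictures are saved under pics/ and viewed, and the job is handed in when it is done.

```bash
ls; mkdir -p pics; python3 - <<'E'
from station import manip, vision
import cv2, pickle
print(manip.sense(), manip.grip_depth)
for n in ["scene","side","wrist"]:
    d=vision.snapshot(n); pickle.dump(d,open(f"pics/{n}0.pkl","wb"))
    cv2.imwrite(f"pics/{n}0.png",d["pixels"][:,:,::-1])
E
```

```text
pics
{'t': 0.0, 'q': array([ 9.81486794e-01,  5.28447562e-01,  1.43388846e+00,  1.68045334e-05,
        1.18138956e+00, -1.78520197e-01]), 'qd': array([ 2.52873184e-04,  5.38996921e-04,  1.47820888e-03, -8.22189062e-05,
        2.64107397e-03,  3.52960837e-04]), 'tau': array([-5.89371175e-04, -4.42348838e+01, -1.78026152e+01, -1.82335521e-04,
        8.42597539e-03, -8.93291201e-06]), 'tcp_pos': array([0.24916588, 0.57241759, 0.23034945]), 'tool_rot': array([ 2.03956563e-01,  9.78979358e-01, -9.85919826e-04, -4.06651269e-04]), 'force': array([-1.00918174, -0.62407606,  0.16353157]), 'ft_torque': array([ 0.03819377, -0.01044343, -0.01287342]), 'finger_gap': 1.001724117652113} 0.0187
```

View pics/scene0.png

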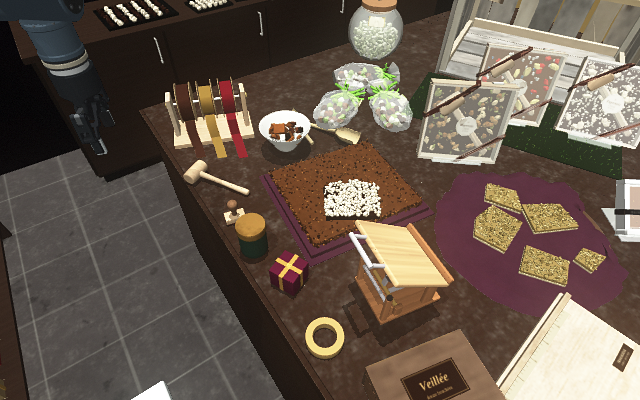

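View pics/side0.png

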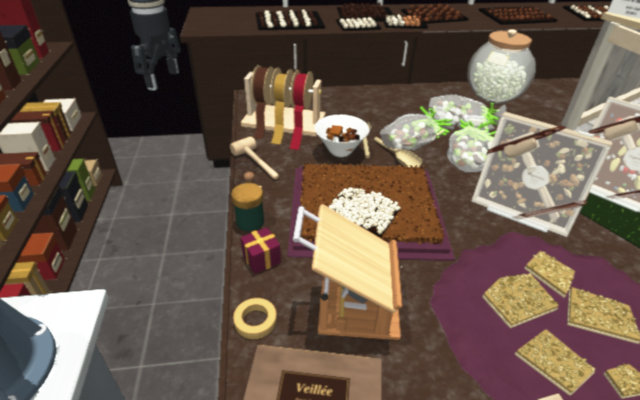

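View pics/wrist0.png

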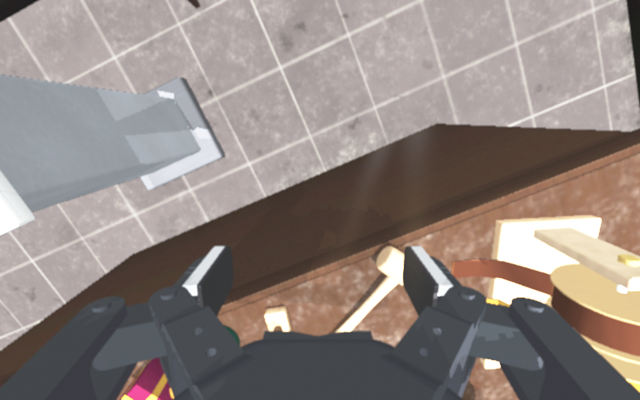

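```bash
python3 - <<'E'
import cv2
a=cv2.imread("pics/scene0.png")[200:360,300:480]; cv2.imwrite("pics/sc_crop.png",cv2.resize(a,None,fx=4,fy=3.75,interpolation=cv2.INTER_CUBIC) if 0 else cv2.resize(a,None,fx=3.75,fy=3.75,interpolation=cv2.INTER_CUBIC))
a=cv2.imread("pics/side0.png")[195:355,220:420]; cv2.imwrite("pics/sd_crop.png",cv2.resize(a,None,fx=3.75,fy=3.75,interpolation=cv2.INTER_CUBIC))
import pickle,numpy as np
for n in ["scene","side","wrist"]:
    d=pickle.load(open(f"pics/{n}0.pkl","rb")); print(n,d["intrinsics"],(-d["R"].T@d["t"]),d["R"][2])
E
```

```text
scene [[376.2707746    0.         316.55098929]
 [  0.         376.2707746  198.53731728]
 [  0.           0.           1.        ]] [ 0.24942514 -0.18139548  0.74310832] [ 0.39182474  0.54659811 -0.74007018]
side [[437.10001221   0.         321.7743879 ]
 [  0.         437.10001221 198.50815533]
 [  0.           0.           1.        ]] [ 0.4833833  -0.44500576  0.68785165] [ 0.11496275  0.76827768 -0.62970864]
wrist [[286.56674508   0.         317.29084475]
 [  0.         286.56674508 199.913235  ]
 [  0.           0.           1.        ]] [0.1864862  0.60134066 0.37206696] [ 0.25110466 -0.11081135 -0.96159622]
```

View pics/sc_crop.png

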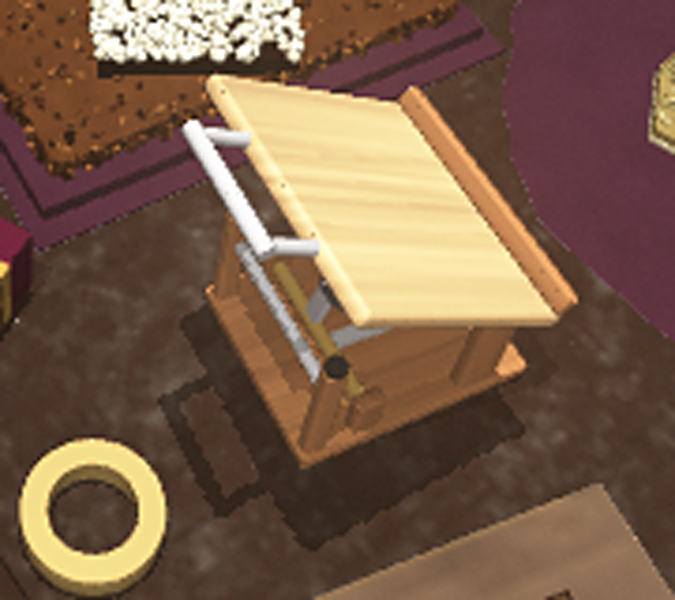

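View pics/sd_crop.png

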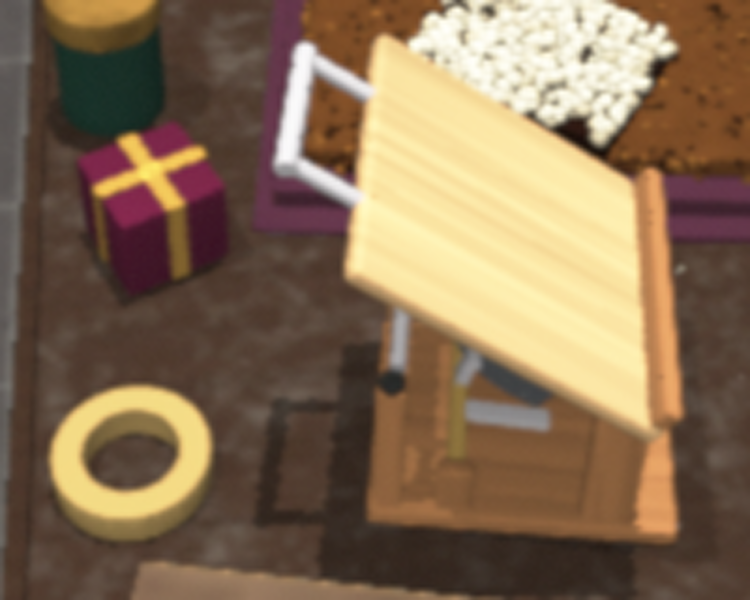

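```bash
cat > geo.py <<'E'
import numpy as np, pickle, cv2
def proj(d,X):
    c=(d["R"]@np.asarray(X).T).T+d["t"]; p=c@d["intrinsics"].T; return p[:,:2]/p[:,2:]
def board(th,r,y,off=0.008):
    return np.array([-r*np.cos(th)+off*np.sin(th), y, 0.1+r*np.sin(th)+off*np.cos(th)])
def world(P,pts):
    x,y,a=P[:3]; c,s=np.cos(a),np.sin(a)
    return np.asarray(pts)@np.array([[c,-s,0],[s,c,0],[0,0,1]]).T+[x,y,0]
E
python3 - <<'E'
from geo import *
from scipy.optimize import least_squares
S=pickle.load(open("pics/scene0.pkl","rb"));D=pickle.load(open("pics/side0.pkl","rb"))
f=lambda o:(lambda u,v:np.array([u/3.75+o[0],v/3.75+o[1]]))
s=f((300,200));d=f((220,195))
def model(P):
    th=P[3]
    b=lambda r,y,o=0.008:board(th,r,y,o)
    scene=[b(.19,.038),b(.19,-.038),b(.155,.075),b(.155,-.075),(-.114,-.059,0),(-.114,.059,.012),(.034,-.059,.006)]
    side=[b(.19,.038),b(.19,-.038),b(.155,.075),b(.155,-.075),(-.114,-.059,0),(.034,-.059,.0)]
    return np.vstack([proj(S,world(P,scene)),proj(D,world(P,side))])
M=np.array([s(190,126),s(266,250),s(212,82),s(362,320),s(305,467),s(206,292),s(526,367),
 d(303,48),d(288,170),d(385,40),d(352,277),d(370,522),d(677,540)])
r=least_squares(lambda P:(model(P)-M).ravel(),[.65,.1,0,.9],loss='soft_l1')
P=r.x;print(P);print((model(P)-M).round(1))
np.save("P.npy",P)
print(world(P,[board(P[3],.19,0),board(1.25,.19,0),board(0,.19,0),board(.31,.19,0)]), np.linalg.inv(r.jac.T@r.jac).diagonal()**.5)
E
```

```text
[ 0.67546034  0.0424646  -0.19798439  0.59607133]
[[-0.1 -1. ]
 [ 0.7  0.2]
 [-2.  -2.3]
 [ 0.2 -0. ]
 [-0.7  0. ]
 [-0.3 -2.8]
 [ 0.7 -0.7]
 [ 1.   1.2]
 [-0.1  0.6]
 [-2.3 -0.7]
 [-0.5  0.1]
 [-0.2  0.9]
 [ 0.3  2. ]]
[[0.5257013  0.07250812 0.21328555]
 [0.62416302 0.05275548 0.28282966]
 [0.48917198 0.07983636 0.108     ]
 [0.50044448 0.07757496 0.16557981]] [0.00105037 0.00142987 0.01114997 0.00835064]
```

```bash
cat >> geo.py <<'E'
from scipy.spatial.transform import Rotation as Ro
def togo(target,yaw):
    """shift in tool axes mm, and rotvec deg in tool axes, to TCP target with tool down, tool y along yaw"""
    from station import manip
    s=manip.sense(); R=Ro.from_quat(s["tool_rot"])
    c,n=np.cos(yaw),np.sin(yaw)
    G=Ro.from_matrix(np.array([[-n,c,0],[c,n,0],[0,0,-1]]).T if 0 else np.column_stack([[-n,c,0],[c,n,0],[0,0,-1]]))
    return (R.inv().apply(np.asarray(target)-s["tcp_pos"])*1e3).round(1),(R.inv()*G).as_rotvec(degrees=True).round(1)
def rail(P,th): return world(P,[board(th,.19,0)])[0]
E
python3 - <<'E'
from geo import *
P=np.load("P.npy")
t=rail(P,P[3]); print(t, togo(t+[0,0,.10],P[2]))
S=pickle.load(open("pics/scene0.pkl","rb"));D=pickle.load(open("pics/side0.pkl","rb"))
# bystander rough by triangulating: ray/plane
def ray(d,uv,z):
    v=d["R"].T@np.linalg.inv(d["intrinsics"])@np.array([*uv,1]); c=-d["R"].T@d["t"]; return (c+v*(z-c[2])/v[2]).round(3)
print(ray(S,(289,268),.056),ray(S,(324,336),.019),ray(S,(251,226),.091),ray(S,(233,212),.03),ray(D,(262,240),.056),ray(D,(246,196),.091))
E
```

```text
[0.5257013  0.07250812 0.21328555] (array([-453.1, -348.2,  -82.3]), array([-0.1,  0. , 77.8]))
[0.452 0.196 0.056] [0.438 0.048 0.019] [0.429 0.314 0.091] [0.43  0.424 0.03 ] [0.459 0.205 0.056] [0.43  0.309 0.091]
```

```bash
python3 -m crank '[{"grip":0.5,"offset":[-90,-70,-60],"angular":[0,0,16]},{"grip":0.69,"offset":[-453,-348,-82],"angular":[0,0,77.8]},{"grip":0.69,"offset":[-453,-348,-82],"angular":[0,0,77.8]},{"grip":0.69,"offset":[-453,-348,-82],"angular":[0,0,77.8]},{"grip":0.69,"offset":[-453,-348,-82],"angular":[0,0,77.8]},{"grip":0.69,"offset":[-453,-348,-82],"angular":[0,0,77.8]},{"grip":0.69,"offset":[-453,-348,-82],"angular":[0,0,77.8]},{"grip":0.69,"offset":[-453,-348,-82],"angular":[0,0,77.8]},{"grip":0.69,"offset":[-453,-348,-82],"angular":[0,0,77.8]},{"grip":0.69,"offset":[-453,-348,-82],"angular":[0,0,77.8]}]' 30
python3 - <<'E'
from geo import *
P=np.load("P.npy")
t=rail(P,P[3]); print(t, togo(t+[0,0,.10],P[2]))
E
```

```text
t: 1.15
tcp_pos: [0.4877, 0.1409, 0.3046]
tool_rot: [0.774, 0.633, 0.0, -0.0]
force: [1.1, 0.4, -0.7]
finger_gap: 0.309
[0.5257013  0.07250812 0.21328555] (array([-59.5,  50.9,  -8.7]), array([-0. , -0. , -0.2]))
```

```bash
python3 -m crank '[{"grip":0.69,"offset":[0,0,0],"angular":[0,0,0]}]'
python3 - <<'E'
from geo import *
P=np.load("P.npy")
t=rail(P,P[3]); print(t, togo(t+[0,0,.10],P[2]))
E
```

```text
t: 1.25
tcp_pos: [0.4912, 0.1377, 0.3052]
tool_rot: [0.776, 0.631, 0.001, 0.002]
force: [0.6, 0.5, 0.8]
finger_gap: 0.309
[0.5257013  0.07250812 0.21328555] (array([-56.8,  47.1,  -7.8]), array([ 0.3,  0.1, -0.4]))
```

```bash
python3 -m crank '[{"grip":0.69,"offset":[-28,24,-4],"angular":[0,0,0]},{"grip":0.69,"offset":[-57,47,-8],"angular":[0,0,0]},{"grip":0.69,"offset":[-57,47,40],"angular":[0,0,0]},{"grip":0.69,"offset":[-57,47,50],"angular":[0,0,0]},{"grip":0.69,"offset":[-57,47,50],"angular":[0,0,0]},{"grip":0.69,"offset":[-57,47,50],"angular":[0,0,0]}]'
python3 - <<'E'
from geo import *
from station import vision
P=np.load("P.npy")
t=rail(P,P[3]); print(t, togo(t+[0,0,.0],P[2]))
o=[]
for n in ["scene","side","wrist"]:
    d=vision.snapshot(n); cv2.imwrite(f"pics/{n}1.png",d["pixels"][:,:,::-1]); 
    a=d["pixels"][:,:,::-1]
    pickle.dump(d,open(f"pics/{n}1.pkl","wb"))
    pp=proj(d,[t]); 
    print(n,pp)
    if n!="wrist":
        u,v=pp[0].astype(int); o.append(cv2.resize(a[v-90:v+90,u-100:u+100],None,fx=2,fy=2,interpolation=cv2.INTER_CUBIC))
cv2.imwrite("pics/c1.png",np.hstack(o))
E
```

```text
t: 1.85
tcp_pos: [0.522, 0.0787, 0.255]
tool_rot: [0.773, 0.634, 0.0, -0.0]
force: [-0.1, 0.1, 0.4]
finger_gap: 0.31
[0.5257013  0.07250812 0.21328555] (array([-5.4,  4.8, 41.7]), array([ 0. , -0. ,  0.1]))
scene [[360.71214345 249.10988688]]
side [[299.37885431 224.31788144]]
wrist [[321.75795287 232.65062411]]
```

View pics/c1.png

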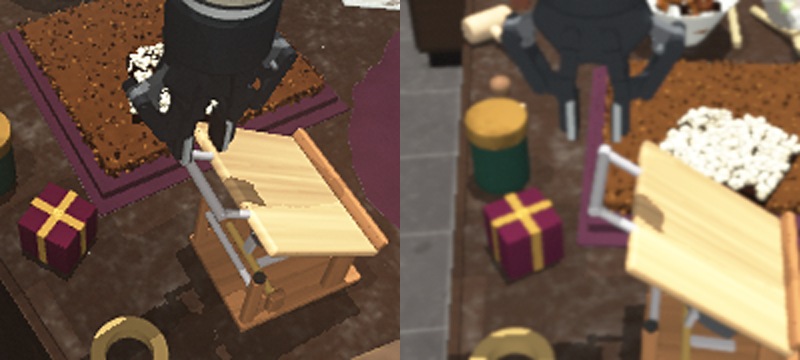

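View pics/wrist1.png

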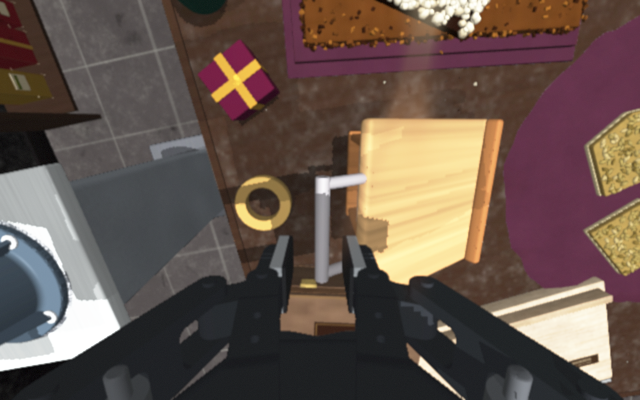

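```bash
python3 -m crank '[{"grip":0.69,"offset":[0,0,10],"angular":[0,0,0]},{"grip":0.69,"offset":[0,0,10],"angular":[0,0,0]},{"grip":0.69,"offset":[0,0,10],"angular":[0,0,0]}]'
python3 - <<'E'
from geo import *
P=np.load("P.npy")
t=rail(P,P[3]); print(t, togo(t+[0,0,.0],P[2]))
E
```

```text
t: 2.3
tcp_pos: [0.5219, 0.0778, 0.2442]
tool_rot: [0.773, 0.634, -0.0, -0.0]
force: [-0.1, -0.2, 0.2]
finger_gap: 0.309
[0.5257013  0.07250812 0.21328555] (array([-4.5,  4.8, 30.9]), array([-0.,  0.,  0.]))
```

```bash
python3 -m crank '[{"grip":0.74,"offset":[-4,4,0],"angular":[0,0,0]},{"grip":0.74,"offset":[-4,4,10],"angular":[0,0,0]},{"grip":0.74,"offset":[-4,4,22],"angular":[0,0,0]},{"grip":0.74,"offset":[-4,4,35],"angular":[0,0,0]},{"grip":0.74,"offset":[-4,4,47],"angular":[0,0,0]},{"grip":0.74,"offset":[-4,4,47],"angular":[0,0,0]}]'
python3 - <<'E'
from geo import *
from station import vision
P=np.load("P.npy")
t=rail(P,P[3]); print(t, togo(t+[0,0,-.0187],P[2]))
o=[]
for n in ["scene","side"]:
    d=vision.snapshot(n); a=d["pixels"][:,:,::-1]
    u,v=proj(d,[t])[0].astype(int); o.append(cv2.resize(a[v-50:v+50,u-50:u+50],None,fx=4,fy=4,interpolation=cv2.INTER_CUBIC))
cv2.imwrite("pics/c2.png",np.hstack(o))
E
```

```text
t: 2.9
tcp_pos: [0.5236, 0.073, 0.195]
tool_rot: [0.774, 0.634, -0.002, -0.002]
force: [-0.5, -0.8, -0.7]
finger_gap: 0.259
[0.5257013  0.07250812 0.21328555] (array([-0.1,  2.2,  0.4]), array([-0.3,  0. , -0. ]))
```

View pics/c2.png

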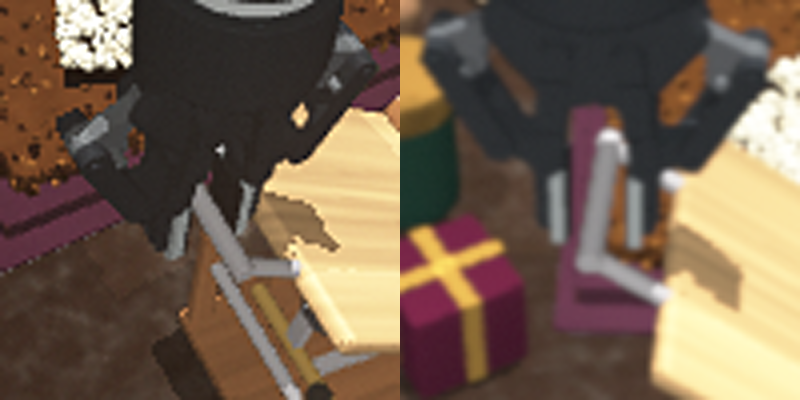

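```bash
python3 -m crank '[{"grip":1,"offset":[0,2,0],"angular":[0,0,0]},{"grip":1,"offset":[0,2,0],"angular":[0,0,0]},{"grip":1,"offset":[0,2,0],"angular":[0,0,0]},{"grip":1,"offset":[0,2,0],"angular":[0,0,0]},{"grip":1,"offset":[0,2,0],"angular":[0,0,0]}]' 40
python3 - <<'E'
from geo import *
P=np.load("P.npy")
th0=P[3]; b0=board(th0,.19,0)
print(togo(rail(P,th0)-[0,0,.0187],P[2]))
for th in [.65,.7,.8,.9,1,1.1,1.2,1.25,1.3]:
    b=board(th,.19,0)-b0; print(th,(b[0]*1e3).round(1),(-b[2]*1e3).round(1))
E
```

```text
t: 3.5
tcp_pos: [0.5251, 0.0731, 0.1976]
tool_rot: [0.773, 0.634, -0.002, -0.002]
force: [-5.4, 0.2, 2.5]
finger_gap: 0.098
(array([-0.5,  0.7,  3.1]), array([-0.3,  0. ,  0. ]))
0.65 6.3 -8.1
0.7 12.6 -15.2
0.8 26.1 -28.6
0.9 40.9 -40.5
1 56.8 -50.9
1.1 73.7 -59.7
1.2 91.4 -66.7
1.25 100.4 -69.5
1.3 109.6 -71.9
```

```bash
python3 -m crank '[{"grip":1,"offset":[0,6,-8],"angular":[0,0,0]},{"grip":1,"offset":[0,12.5,-15],"angular":[0,0,0]},{"grip":1,"offset":[0,19,-22],"angular":[0,0,0]},{"grip":1,"offset":[0,26,-28.5],"angular":[0,0,0]},{"grip":1,"offset":[0,33,-34.5],"angular":[0,0,0]},{"grip":1,"offset":[0,41,-40.5],"angular":[0,0,0]},{"grip":1,"offset":[0,49,-46],"angular":[0,0,0]},{"grip":1,"offset":[0,57,-51],"angular":[0,0,0]}]'
python3 - <<'E'
from geo import *
from station import vision
P=np.load("P.npy")
o=[]
t=rail(P,1.0);print(togo(t-[0,0,.0187],P[2]))
for n in ["scene","side"]:
    d=vision.snapshot(n); a=d["pixels"][:,:,::-1]
    u,v=proj(d,[t])[0].astype(int); o.append(cv2.resize(a[v-60:v+80,u-70:u+70],None,fx=2.85,fy=2.85,interpolation=cv2.INTER_CUBIC))
cv2.imwrite("pics/c3.png",np.hstack(o))
E
```

```text
t: 4.3
tcp_pos: [0.5823, 0.0614, 0.2505]
tool_rot: [0.773, 0.634, -0.001, -0.001]
force: [-6.2, -1.0, 4.7]
finger_gap: 0.101
(array([-0.3, -0.8,  5. ]), array([-0.1,  0. ,  0. ]))
```

View pics/c3.png

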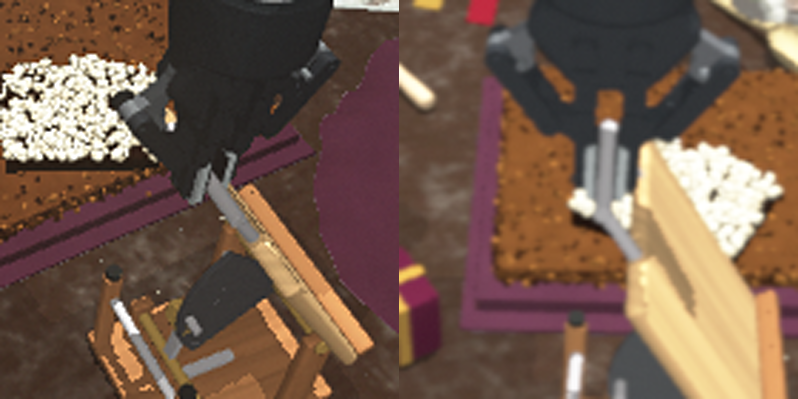

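```bash
python3 -m crank '[{"grip":1,"offset":[0,8,-4.5],"angular":[0,0,0]},{"grip":1,"offset":[0,17,-9],"angular":[0,0,0]},{"grip":1,"offset":[0,26,-12.5],"angular":[0,0,0]},{"grip":1,"offset":[0,35,-16],"angular":[0,0,0]},{"grip":1,"offset":[0,42,-18],"angular":[0,0,0]},{"grip":1,"offset":[0,47,-19.5],"angular":[0,0,0]},{"grip":1,"offset":[0,47,-19.5],"angular":[0,0,0]},{"grip":1,"offset":[0,47,-19.5],"angular":[0,0,0]}]'
cat > look.py <<'E'
import sys
from geo import *
from station import vision,manip
def look(name,th):
    P=np.load("P.npy");o=[]
    t=rail(P,th);print(togo(t-[0,0,.0187],P[2]), manip.sense()["force"].round(1))
    for n in ["scene","side"]:
        d=vision.snapshot(n); a=d["pixels"][:,:,::-1]
        u,v=proj(d,[world(P,[[-.06,0,.1]])[0]])[0].astype(int); o.append(cv2.resize(a[v-80:v+60,u-70:u+70],None,fx=2.85,fy=2.85,interpolation=cv2.INTER_CUBIC))
        pickle.dump(d,open(f"pics/{n}_{name}.pkl","wb"))
    cv2.imwrite(f"pics/{name}.png",np.hstack(o))
look(sys.argv[1],float(sys.argv[2]))
E
python3 look.py c4 1.27
```

```text
t: 5.2
tcp_pos: [0.6315, 0.0515, 0.2696]
tool_rot: [0.774, 0.634, 0.002, 0.002]
force: [-1.8, -0.4, 6.7]
finger_gap: 0.098
(array([-0.2, -3.8,  4.4]), array([ 0.3,  0. , -0. ])) [-1.8 -0.4  6.7]
```

View pics/c4.png

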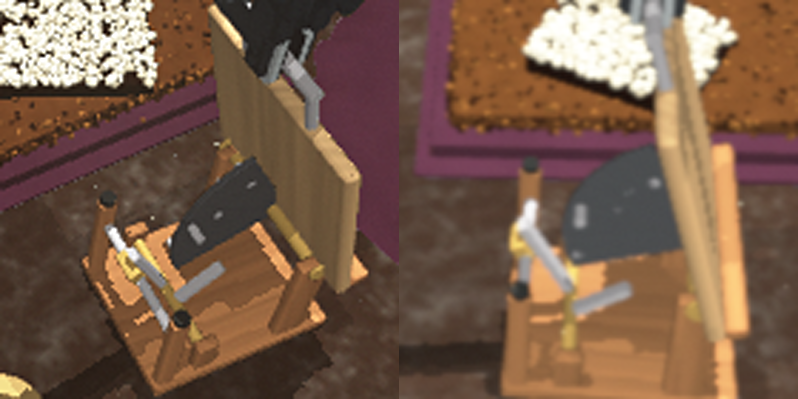

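```bash
python3 - <<'E'
from geo import *
for ths in [np.arange(1.28,.69,-.06),np.arange(.68,.07,-.06),np.arange(.08,-.05,-.02)]:
    b0=board(ths[0],.19,0)
    for th in ths: 
        b=board(th,.19,0)-b0; print(th.round(2),(b[0]*1e3).round(1),(-b[2]*1e3).round(1))
    print()
E
```

```text
1.28 0.0 -0.0
1.22 -11.0 3.1
1.16 -21.7 6.9
1.1 -32.2 11.4
1.04 -42.5 16.4
0.98 -52.4 22.1
0.92 -61.9 28.3
0.86 -71.1 35.1
0.8 -79.8 42.4
0.74 -88.1 50.3

0.68 0.0 -0.0
0.62 -7.3 8.8
0.56 -14.0 18.0
0.5 -20.2 27.6
0.44 -25.8 37.5
0.38 -30.8 47.8
0.32 -35.1 58.3
0.26 -38.8 69.1
0.2 -41.9 80.1
0.14 -44.3 91.3
0.08 -46.0 102.5

0.08 0.0 -0.0
0.06 -0.4 3.8
0.04 -0.8 7.6
0.02 -1.0 11.4
-0.0 -1.2 15.2
-0.02 -1.4 19.0
-0.04 -1.4 22.8
```

```bash
python3 -m crank '[{"grip":1,"offset":[0,-11,3],"angular":[0,0,0]},{"grip":1,"offset":[0,-22,7],"angular":[0,0,0]},{"grip":1,"offset":[0,-32,11.5],"angular":[0,0,0]},{"grip":1,"offset":[0,-42.5,16.5],"angular":[0,0,0]},{"grip":1,"offset":[0,-52.5,22],"angular":[0,0,0]},{"grip":1,"offset":[0,-62,28.5],"angular":[0,0,0]},{"grip":1,"offset":[0,-71,35],"angular":[0,0,0]},{"grip":1,"offset":[0,-80,42.5],"angular":[0,0,0]},{"grip":1,"offset":[0,-88,50.5],"angular":[0,0,0]},{"grip":1,"offset":[0,-88,50.5],"angular":[0,0,0]}]'
python3 look.py c5 0.74
```

```text
t: 6.3
tcp_pos: [0.5425, 0.0697, 0.2168]
tool_rot: [0.773, 0.634, -0.0, -0.0]
force: [-2.8, 0.6, 3.6]
finger_gap: 0.096
(array([-0.5,  0.8,  1.5]), array([-0., -0.,  0.])) [-2.8  0.6  3.6]
```

View pics/c5.png

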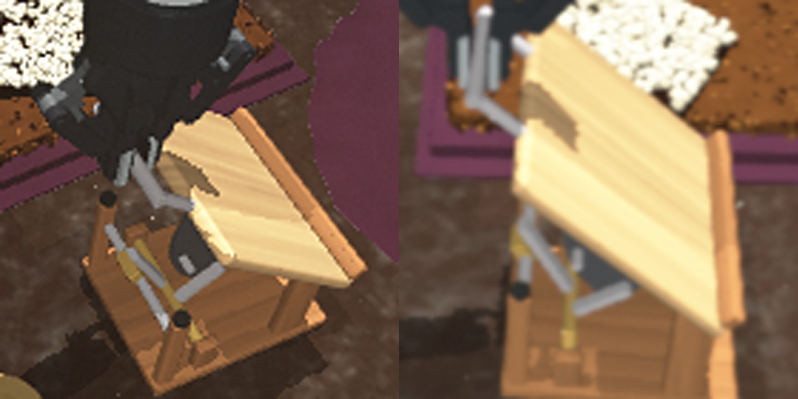

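```bash
python3 -m crank '[{"grip":1,"offset":[0,-8,8.5],"angular":[0,0,0]},{"grip":1,"offset":[0,-15,17],"angular":[0,0,0]},{"grip":1,"offset":[0,-22,26.5],"angular":[0,0,0]},{"grip":1,"offset":[0,-28,36],"angular":[0,0,0]},{"grip":1,"offset":[0,-33.5,46],"angular":[0,0,0]},{"grip":1,"offset":[0,-38.5,56],"angular":[0,0,0]},{"grip":1,"offset":[0,-43,66.5],"angular":[0,0,0]},{"grip":1,"offset":[0,-46.5,77.5],"angular":[0,0,0]},{"grip":1,"offset":[0,-49.5,88],"angular":[0,0,0]},{"grip":1,"offset":[0,-49.5,88],"angular":[0,0,0]}]'
python3 look.py c6 0.20
```

```text
t: 7.4
tcp_pos: [0.4939, 0.0795, 0.1281]
tool_rot: [0.774, 0.634, -0.001, -0.001]
force: [-3.7, 1.8, 0.3]
finger_gap: 0.095
(array([-0.6,  0.7,  1.2]), array([-0.1, -0. , -0. ])) [-3.7  1.8  0.3]
```

View pics/c6.png

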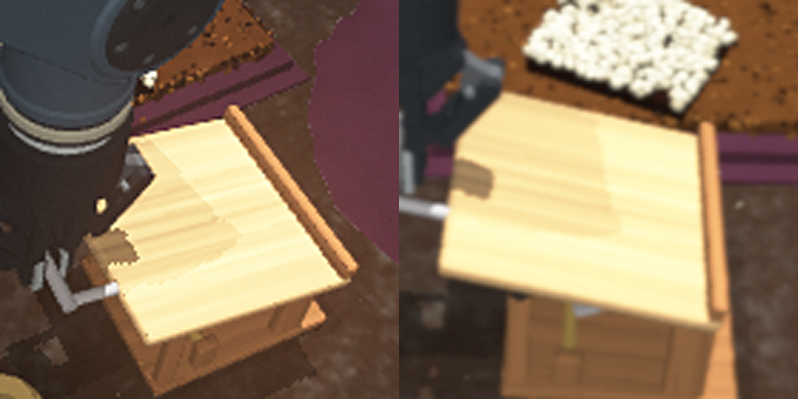

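```bash
python3 -m crank '[{"grip":1,"offset":[0,-1,5],"angular":[0,0,0]},{"grip":1,"offset":[0,-2,10],"angular":[0,0,0]},{"grip":1,"offset":[0,-3,15],"angular":[0,0,0]},{"grip":1,"offset":[0,-4,20],"angular":[0,0,0]},{"grip":1,"offset":[0,-4.5,25],"angular":[0,0,0]},{"grip":1,"offset":[0,-5,29],"angular":[0,0,0]},{"grip":1,"offset":[0,-5,33],"angular":[0,0,0]},{"grip":1,"offset":[0,-5,36],"angular":[0,0,0]},{"grip":1,"offset":[0,-5,38],"angular":[0,0,0]},{"grip":1,"offset":[0,-5,38],"angular":[0,0,0]}]'
python3 look.py c7 0.0
```

```text
t: 8.5
tcp_pos: [0.4882, 0.0807, 0.0912]
tool_rot: [0.774, 0.634, -0.001, -0.001]
force: [-5.1, 2.2, 0.2]
finger_gap: 0.095
(array([-0.6,  1.2,  1.9]), array([-0.2, -0. , -0. ])) [-5.1  2.2  0.2]
```

View pics/c7.png

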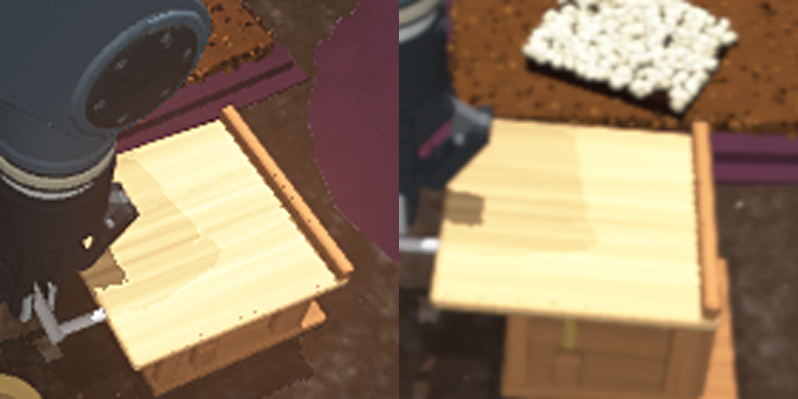

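```bash
python3 -m crank '[{"grip":1,"offset":[0,0,2],"angular":[0,0,0]},{"grip":1,"offset":[0,0,4],"angular":[0,0,0]},{"grip":1,"offset":[0,0,4],"angular":[0,0,0]}]'; python3 -m crank '[{"grip":1,"offset":[0,0,2],"angular":[0,0,0]},{"grip":1,"offset":[0,0,3],"angular":[0,0,0]},{"grip":1,"offset":[0,0,3],"angular":[0,0,0]}]'
python3 look.py c8 0.0
```

```text
t: 8.9
tcp_pos: [0.488, 0.0807, 0.0873]
tool_rot: [0.774, 0.634, -0.001, -0.001]
force: [-5.0, 3.1, -0.0]
finger_gap: 0.097
t: 9.2
tcp_pos: [0.488, 0.0807, 0.0862]
tool_rot: [0.774, 0.634, -0.001, -0.001]
force: [-7.7, 3.0, 16.7]
finger_gap: 0.102
(array([-0.6,  1.4, -3.1]), array([-0.2, -0. ,  0. ])) [-7.7  3.  16.7]
```

View pics/c8.png

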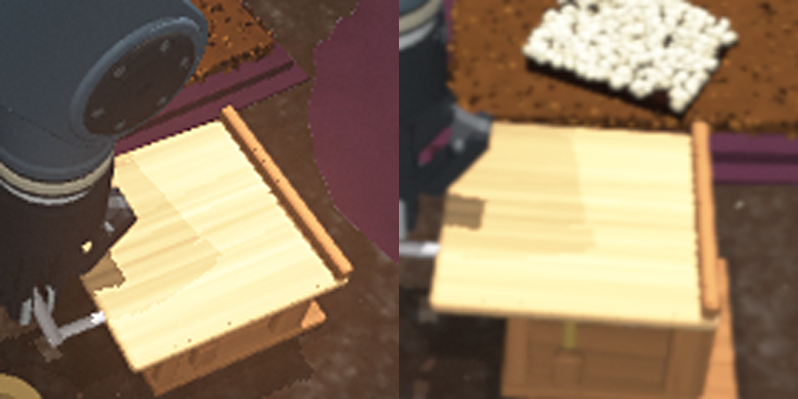

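```bash
python3 -m crank '[{"grip":1,"offset":[0,0,0],"angular":[0,0,0]},{"grip":1,"offset":[0,0.5,-12],"angular":[0,0,0]},{"grip":1,"offset":[0,2,-21.5],"angular":[0,0,0]},{"grip":1,"offset":[0,3.5,-31],"angular":[0,0,0]},{"grip":1,"offset":[0,5.5,-40],"angular":[0,0,0]},{"grip":1,"offset":[0,8,-49.5],"angular":[0,0,0]},{"grip":1,"offset":[0,11,-58.5],"angular":[0,0,0]},{"grip":1,"offset":[0,14.5,-67.5],"angular":[0,0,0]},{"grip":1,"offset":[0,18,-76],"angular":[0,0,0]},{"grip":1,"offset":[0,18,-76],"angular":[0,0,0]}]'
python3 look.py c9 0.4
```

```text
t: 10.3
tcp_pos: [0.5055, 0.0772, 0.1612]
tool_rot: [0.774, 0.634, -0.001, -0.002]
force: [-6.5, 1.6, 0.3]
finger_gap: 0.097
(array([-0.6,  1.6, -1.4]), array([-0.2, -0. , -0. ])) [-6.5  1.6  0.3]
```

View pics/c9.png

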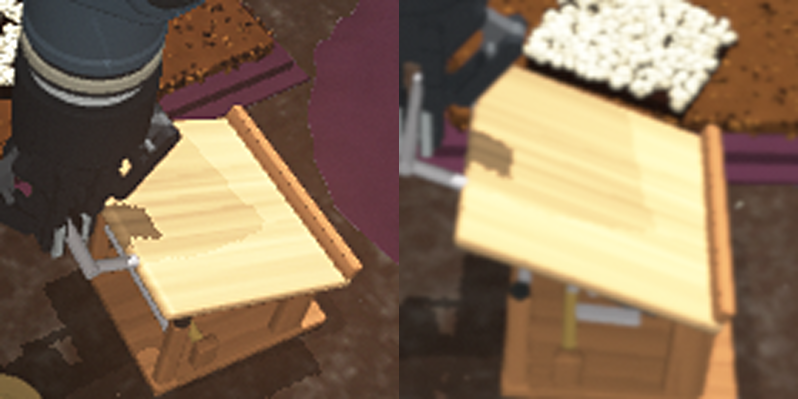

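```bash
python3 -m crank '[{"grip":1,"offset":[0,-2,4],"angular":[0,0,0]},{"grip":1,"offset":[0,-3.5,8],"angular":[0,0,0]},{"grip":1,"offset":[0,-5,12],"angular":[0,0,0]},{"grip":1,"offset":[0,-6,14],"angular":[0,0,0]},{"grip":1,"offset":[0,-6,14],"angular":[0,0,0]}]';python3 -m crank '[{"grip":1,"offset":[0,-0.5,1.5],"angular":[0,0,0]},{"grip":1,"offset":[0,-1,3],"angular":[0,0,0]},{"grip":1,"offset":[0,-1,3],"angular":[0,0,0]}]'
python3 look.py c10 0.31
```

```text
t: 10.9
tcp_pos: [0.4994, 0.0784, 0.1463]
tool_rot: [0.774, 0.634, -0.001, -0.002]
force: [-6.4, 3.4, 1.7]
finger_gap: 0.096
t: 11.2
tcp_pos: [0.4985, 0.0786, 0.1437]
tool_rot: [0.774, 0.634, -0.001, -0.002]
force: [-7.3, 3.6, 4.2]
finger_gap: 0.093
(array([-0.6,  2.1, -3.2]), array([-0.2, -0. , -0. ])) [-7.3  3.6  4.2]
```

```bash
python3 -m crank '[{"grip":1,"offset":[0,0,1.5],"angular":[0,0,0]},{"grip":1,"offset":[0,0,2],"angular":[0,0,0]},{"grip":1,"offset":[0,0,2],"angular":[0,0,0]}]'
python3 look.py c10 0.31
```

```text
t: 11.6
tcp_pos: [0.4981, 0.0787, 0.1423]
tool_rot: [0.774, 0.634, -0.001, -0.002]
force: [-9.0, 4.6, 8.3]
finger_gap: 0.1
(array([-0.6,  2.5, -4.6]), array([-0.3, -0. ,  0. ])) [-9.   4.6  8.3]
```

View pics/c10.png

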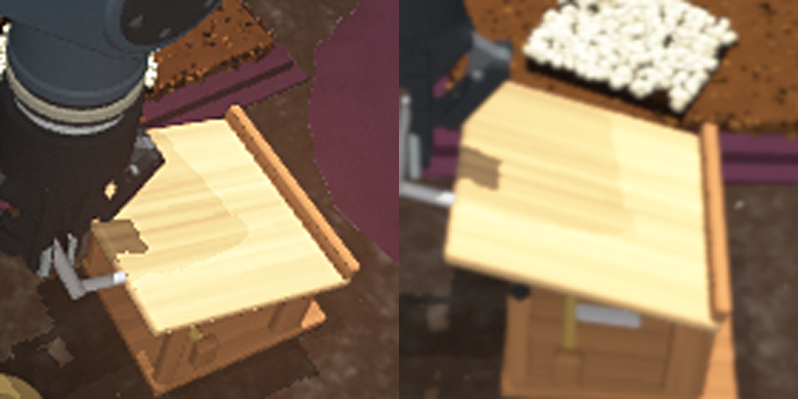

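```bash
python3 -m crank '[{"grip":1,"offset":[0,0.5,-1.5],"angular":[0,0,0]},{"grip":0.82,"offset":[0,0.5,-1.5],"angular":[0,0,0]},{"grip":0.76,"offset":[0,0.5,-1.5],"angular":[0,0,0]},{"grip":0.74,"offset":[0,0.5,-1.5],"angular":[0,0,0]}]'
python3 look.py c11 0.31
```

```text
t: 12.1
tcp_pos: [0.503, 0.0774, 0.1436]
tool_rot: [0.773, 0.634, 0.002, 0.002]
force: [-0.3, -0.1, 0.2]
finger_gap: 0.257
(array([-0.4, -2.6, -3.3]), array([ 0.3, -0. ,  0. ])) [-0.3 -0.1  0.2]
```

View pics/c11.png

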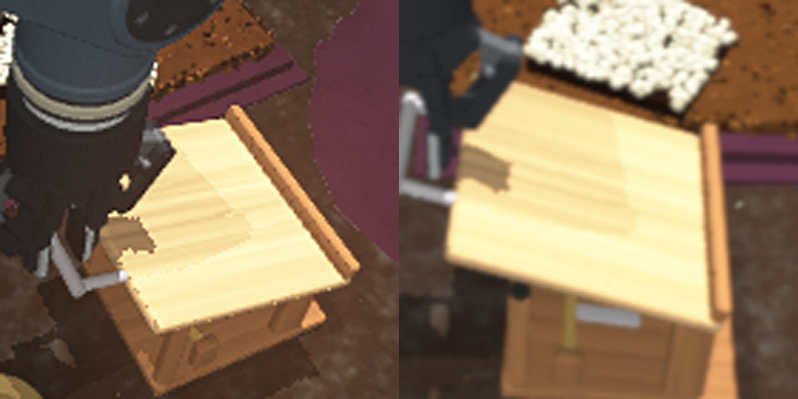

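```bash
python3 -m crank '[{"grip":0.74,"offset":[0,-2.5,0],"angular":[0,0,0]},{"grip":0.74,"offset":[0,-2.5,-10],"angular":[0,0,0]},{"grip":0.74,"offset":[0,-2.5,-25],"angular":[0,0,0]},{"grip":0.74,"offset":[0,-2.5,-50],"angular":[0,0,0]},{"grip":0.74,"offset":[0,-2.5,-90],"angular":[0,0,0]},{"grip":0.74,"offset":[0,-2.5,-130],"angular":[0,0,0]},{"grip":0.74,"offset":[0,-2.5,-130],"angular":[0,0,0]},{"grip":0.74,"offset":[0,-2.5,-130],"angular":[0,0,0]}]'
python3 look.py c12 0.31
python3 - <<'E'
import pickle,cv2
d=pickle.load(open("pics/scene_c12.pkl","rb"));cv2.imwrite("pics/sc12.png",d["pixels"][:,:,::-1])
E
```

```text
t: 13.0
tcp_pos: [0.4987, 0.0784, 0.2744]
tool_rot: [0.773, 0.634, 0.001, 0.001]
force: [-0.4, -0.2, 0.4]
finger_gap: 0.263
(array([ -0.5,   1.4, 127.5]), array([ 0.2, -0. ,  0. ])) [-0.4 -0.2  0.4]
```

View pics/c12.png

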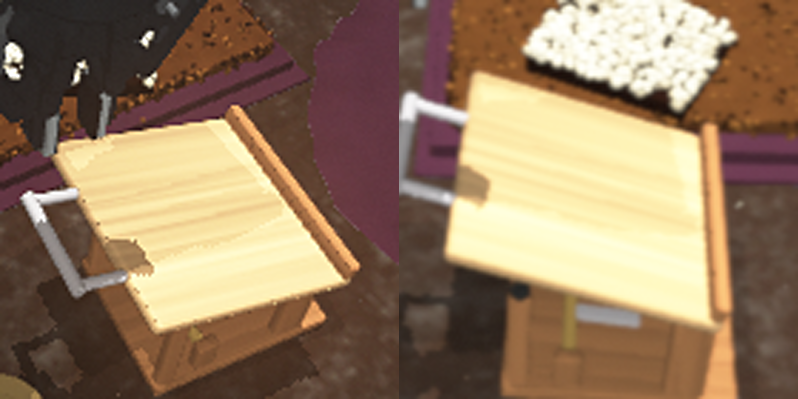

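View pics/sc12.png

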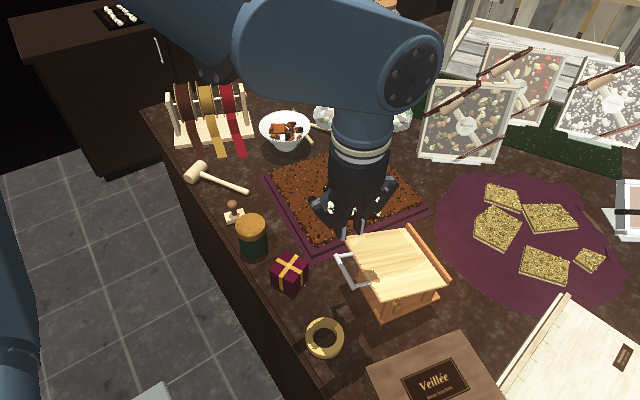

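```bash
python3 - <<'E'
from geo import *
from scipy.optimize import least_squares
P=np.load("P.npy")
M=[]
ds=[]
for n,pts in (("scene",[(28,198),(78,290)]),("side",[(410,97),(403,192)])):
    d=pickle.load(open(f"pics/{n}_c12.pkl","rb"));ds.append(d)
    u,v=proj(d,[world(P,[[-.06,0,.1]])[0]])[0].astype(int)
    for a,b in pts:
        a=a-(399 if n=="side" else 0); M.append((a/2.85+u-70,b/2.85+v-80))
M=np.array(M)
f=lambda q:np.vstack([proj(d,world(P,[board(q[0],.19,.038),board(q[0],.19,-.038)])) for d in ds])-M
r=least_squares(lambda q:f(q).ravel(),[.3]);print(r.x,f(r.x).round(1))
E
python3 -m crank '[{"grip":0.74,"offset":[0,0,0],"angular":[0,0,0]},{"grip":0.74,"offset":[0,0,0],"angular":[0,0,0]},{"grip":0.74,"offset":[0,0,0],"angular":[0,0,0]},{"grip":0.74,"offset":[0,0,0],"angular":[0,0,0]},{"grip":0.74,"offset":[0,0,0],"angular":[0,0,0]}]'
python3 look.py c13 .31; python3 -c "
import cv2,numpy as np
a=cv2.imread('pics/c12.png').astype(int);b=cv2.imread('pics/c13.png').astype(int);print(abs(a-b)[:,:][150:].mean(),(abs(a-b)[150:].max(2)>30).sum())"
```

```text
[0.29485821] [[-0.4 -1.7]
 [ 1.1  0.2]
 [ 0.9  1. ]
 [-2.7 -0.1]]
t: 13.6
tcp_pos: [0.4983, 0.0784, 0.2727]
tool_rot: [0.773, 0.634, -0.0, -0.0]
force: [1.0, 0.4, 1.4]
finger_gap: 0.258
(array([ -0.4,   2.4, 125.8]), array([-0.,  0.,  0.])) [1.  0.4 1.4]
0.6515552603060529 120
```

The board stands at about 0.29–0.31 rad, stays still and nothing touches it, so I'm handing in.

```bash
python3 -c "
from station import manip
print(manip.sign_off())"
```

```text
the job is handed in; nothing more can be done
None
```

I did the full sequence and handed the job in at about 13.7 s; the hand-in gives no verdict.

I gripped the rail from above and lifted the board from its middle notch (about 0.60 rad) to about 1.28 rad. I then lowered it by hand until it met the flat stop, raised it to about 0.40 rad and let it down into the lowest notch. There I released it and backed the gripper straight up.

**What the checks showed**
- **Pawl thrown clear:** after the lift, the pictures showed it fallen forward onto the front bar. It was still there with the board part-way down.
- **Board flat:** pressing down, the force rose to about 17 N where the stop should be. I could not see the pawl reset, because the board hid it. That it caught the board again shows that it did.
- **Resting in the lowest notch:** the angle is about 0.29 rad from the final picture fit, and about 0.31 rad from the tool height as the pawl took the weight. The two differ slightly, but both are inside 0.26 to 0.36.
- **Still and untouched:** the board held after release, and pictures about 0.6 s apart showed no visible movement. The gripper was well clear, about 125 mm up.
- **Bystanders:** gift box, tin, stamp, tape and mallet appear unmoved in the last scene picture. I judged this by eye and did not measure it.

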